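# Rewind a parts tape until its tail lets go

### The arm

A 6-joint arm with a two-finger parallel gripper is mounted at the origin on the work surface. World frame = base frame: x ahead of the robot, y to its left, z up, the work surface at z = 0. Lengths are in m, angles in rad, forces in N, time in s.
With the tool pointing down it reaches from about 0.3 to 0.875 m from the base axis. Payload 6.4 kg.
Tool frame: the origin (TCP) lies midway between the tips of the shut fingers; the grasp point (between the pads) lies 19 mm behind it; z points along the fingers, y is the line along which they close (so a half turn about z gives the same grasp; the last joint's range is limited). The gripper opens to 85 mm and grips with 20 to 120 N. Pads are 22 mm wide; open, the fingers measure 114 mm over their backs; the gripper's body (76 mm by 85 mm) begins 54 mm behind the grasp point. The pads swing forward as they close: fully open they stand 13 mm farther back than shut.
Start: joints at [1.123, 0.181, 1.607, -0, 1.354, -0.206], TCP at [0.138, 0.558, 0.208] pointing down, gripper open.
Joint ranges: [-2.99, 2.99], [-0.89, 2.07], [0.3, 2.58], [-1.14, 4.28], [0, 2.63], [-3.12, 3.12]. Speed limits (rad/s): [2.57, 2.57, 3.01, 3.14, 3.14, 3.14].

### API

Orientations are given as a unit quaternion [w, x, y, z].
In Python, from bench import ctrl gives the robot as it stands. The module is installed in compiled form; this text tells all that it offers.
- The arm moves only by the tool move_arm, never from a script. Its argument "plan" is one flat list of numbers, 6 for each row, row after row: the shift along the world's x, y, z in units of 50 mm (1.0 is 50 mm), then the turn, a rotation vector about the world's x, y, z in rad. A call has 1 to 10 rows; each row is the pose to reach, as a shift and turn from the pose commanded when the call began; what a row does not reach only later rows make up. A row lasts 1/8 s, in which the tool goes at most 62.5 mm and 10.7 degrees, less where a joint would pass 70% of its speed; a pose out of reach is approached as far as the arm can. A call with a gripper value outside its range is refused whole. "grip" is the finger opening in mm, from 0 to 85.4, set as the call begins (left out, the last holds). The fingers move at their own pace and stop on an object; the grip force is fixed at half the most. Time passes only in rows, so rows that repeat a pose let the fingers close. It gives the time, the measured TCP pose, the force, the opening and the grip force at its end, in the units of the state.
- ctrl.get_obs(): the state, without advancing time (a new reading comes with each control period).
- ctrl.camera(name): name is "scene" or "top" or "wrist"; returns a dict with "pixels" (420x560x3 uint8, red, green, blue), "fx", "fy", "cx", "cy" (pixels), "origin" and "attitude" of the camera in the world. Camera axes: x right, y down, z forward; pixel columns grow to the right and rows downward; lengths in m; the calibration is good to about 2 mm. A picture is of the moment at which its call begins. There is no depth.
- ctrl.hand_in(): hands the job in; it is judged then, once.
The state is a dict: "time_s": time; "q": joint angles; "dq": joint speeds; "joint_efforts": joint torques, N m; "eef_pos": TCP position; "eef_rot": TCP orientation; "wrist_force": force on the tool from outside, world axes, zero at the start; "torque": the same for the moment, N m; "opening": opening from 0.0 (shut) to 1.0 (fully open); "grasp_force": force on a finger pad.
Only numpy, scipy, OpenCV 4.12 (cv2) and the standard library are available. Lean on these libraries where they do the work, as an engineer would, in place of code of your own. Each camera call takes 0.05 s, during which the arm holds its last target. There are 200 camera calls.

### The job

Wind the component tape back onto the take-up reel of the tape winder: turn its crank clockwise, smoothly and without yanking, until the tape's tail comes out of the supply reel and the resistance suddenly drops away, and stop right there, within a third of a turn, so that the tail stays in the covered channel. Then gently swing the brake lever until its shoe bears on the take-up reel's rim, and let go. Leave the multimeter, the paste tin and the screwdriver where they lie.

Things in the scene. Friction and masses are not known exactly. Their poses are not given: they have to be found in the camera images.
- winder: Tape winder, fixed to the bench: wooden case 220 mm (its x) by 455 mm (y), 45 mm high, two white 7-inch reels lying flat on it (178 mm across, tops 64 mm above the bench): take-up under the crank, 77.5 mm to -y of the middle; supply 122.5 mm to +y, turning while tape is drawn from it. Between them at +x a black counting head, top 73 mm up. Origin: centre of the underside, on the bench.
- takeup: The take-up reel. Origin: on its axis at its underside, 51 mm above the bench. It turns with the crank once the crank's drive pin has met the steel lug on its hub; before that the crank swings freely for up to 0.6 turn (under 1 N at the knob). Then the load rises over 0.15 turn (the tape is springy, and pulls back on a crank held still) to a steady drag.
- crank: Flat steel crank arm on the take-up reel's spindle, 78 mm long, 18 mm wide. Origin: on its vertical axis, level with the arm's top face (82 mm above the bench). Its x axis points along the arm to the knob, z up. Clockwise seen from above is the winding direction. Half a turn a second is a good pace; jerks, or more than 0.8 turn a second, can tear the tape.
- knob_top (a point): Top centre of the black crank knob, an upright cylinder 22 mm across, 40 mm tall, spinning freely on its pin 55 mm from the axis; underside 84 mm, top 124 mm above the bench. The steady drag here: 6 to 9 N turning, 3 to 6 N held still. After 1.2 to 2.7 turns of it (hidden, different every time) the tail slips out: within 15 degrees the load falls to about 1 N. No end stop.
- brake (a joint): Brake lever angle, rad: 0 off (as it starts), growing clockwise seen from above as the handle swings towards the reel; its rubber shoe meets the take-up reel's rim at about 0.31 and stops there. Friction at the pivot holds it where it is left: 1 to 2 N at the handle moves it.
- brake_handle (a point): Centre of the top of the brake lever's black upright handle, a pin 16 mm in diameter; it stands from 59 mm to 113 mm above the bench, 125 mm from the lever's pivot, at the case's -y end near the front. The lever's shoe, a rubber block 60 mm from the pivot, faces the reel.
- brake_pivot (a point): The brake lever's vertical pivot axis, at the top of the lever (59 mm above the bench).
- multimeter: A bystander: black multimeter, 165 x 82 x 45 mm, lying flat beyond the winder's +y end. Origin: centre of its underside.
- paste_tin: A bystander: round aluminium tin of soldering paste, 56 mm across, 21 mm high, in front of the case. Origin: centre of its underside.
- screwdriver: A bystander: screwdriver with a black handle, 170 mm long, 26 mm thick, lying beyond the winder's -y end. Origin: under its middle.

How it is judged:
By the outcome, as a careful person would: the job done as asked, in the order asked, and still so for the second after the job is handed in, with the robot touching nothing.
It also fails if it takes over 72 s, if anything falls off the work surface, if the arm or the gripper's body presses on something with over 40 N, if the wrist force passes 120 N, or if a joint passes its speed limit or range.

## Working session

There is one attempt and no reset: what is moved stays moved. The work goes in short steps, Python scripts to look and compute and a tool call to move; the robot and the scene stay as the last step left them, time stands still between calls to the robot, and variables do not carry over. Pictures are saved under pics/ and viewed, at most 10 in all, crops included, and the job is handed in when it is done.

Besides the shell and the picture viewer there is one more tool, called after "Request:" by a JSON object that holds its "name" and its "arguments", one argument or row to a line. move_arm: Moves the arm, as the interface text tells. Its arguments: {"type":"object","properties":{"plan":{"type":"array"},"grip":{"type":"number"}},"required":["plan"]}

```bash
mkdir -p pics; cat > h.py <<'E'
import numpy as np, cv2
from bench import ctrl
from scipy.spatial.transform import Rotation as R
def snap(n,f=None):
    c=ctrl.camera(n)
    if f: cv2.imwrite('pics/'+f,cv2.cvtColor(c['pixels'],cv2.COLOR_RGB2BGR))
    return c
def rot(c):
    a=np.array(c['attitude'],float)
    return a if a.shape==(3,3) else R.from_quat(a[[1,2,3,0]]).as_matrix()
def ray(c,u,v,z):
    d=rot(c)@np.array([(u-c['cx'])/c['fx'],(v-c['cy'])/c['fy'],1]); o=np.array(c['origin'])
    return o+d*(z-o[2])/d[2]
E
python3 - <<'E'
from h import *
for n in ('top','scene'):
    c=snap(n,n+'0.png'); print(n,c['fx'],c['origin'],c['attitude'])
s=ctrl.get_obs(); print(s['eef_pos'],s['eef_rot'],s['wrist_force'],s['time_s'])
E
```

```text
top 396.81035077457693 [0.42291641 0.09276571 1.10246895] [ 0.04490026 -0.69879422  0.71102273 -0.06416608]
scene 428.1541150382223 [1.14604056 0.24575431 0.94591474] [-0.18767091  0.56771814  0.76310421 -0.24525029]
[0.1374378  0.55777977 0.20718284] [-2.51433595e-04  1.20617795e-01  9.92698706e-01 -7.51069253e-04] [0.49548366 0.58342034 0.54035546] 0.1
```

View pics/top0.png

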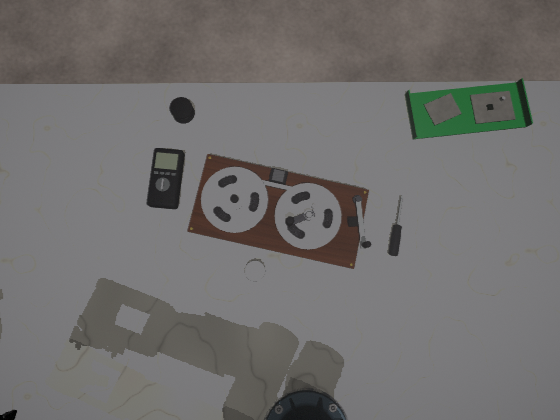

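View pics/scene0.png

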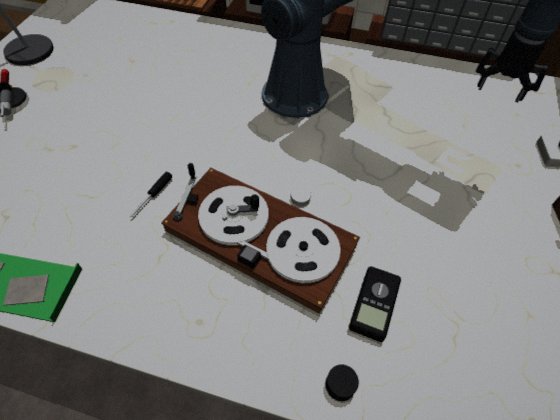

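The top view shows the take-up reel at about (308,216), the crank knob at about (290,222), the supply reel at about (235,200), the brake handle at about (366,244) and its pivot at about (356,198). The scene view agrees, with the knob at about (252,203) and the brake handle at about (191,170). I'll refine these with masks.

```bash
python3 - <<'E'
from h import *
c=snap('top'); s=snap('scene')
im=c['pixels']; 
g=cv2.cvtColor(im,cv2.COLOR_RGB2GRAY)
crop=im[140:280,180:420]; crop=cv2.resize(crop,None,fx=3.3,fy=3.3,interpolation=cv2.INTER_CUBIC)
cv2.imwrite('pics/topc.png',cv2.cvtColor(crop,cv2.COLOR_RGB2BGR))
# reels: bright low-saturation blobs inside brown case
hsv=cv2.cvtColor(im,cv2.COLOR_RGB2HSV)
brown=((hsv[...,1]>90)&(hsv[...,2]<150)).astype(np.uint8); 
n,l,st,ce=cv2.connectedComponentsWithStats(brown); i=1+np.argmax(st[1:,4]); 
hull=cv2.convexHull(np.argwhere(l==i)[:,::-1].astype(np.int32)); m=np.zeros(g.shape,np.uint8); cv2.fillPoly(m,[hull],1)
w=((g>120)&(m>0)).astype(np.uint8)
w=cv2.morphologyEx(w,cv2.MORPH_OPEN,np.ones((5,5)))
R_={}
for k in cv2.findContours(w,cv2.RETR_EXTERNAL,cv2.CHAIN_APPROX_NONE)[0]:
    if cv2.contourArea(k)>1500:
        (u,v),r=cv2.minEnclosingCircle(k); e=cv2.fitEllipse(k); print('reel',u,v,r,e,ray(c,*e[0],.064))
box=cv2.boxPoints(cv2.minAreaRect(hull)); print([ray(c,*p,.045)[:2].round(3) for p in box])
for nm,(u,v),(u2,v2),z in (('knob',(290,221),(252,202),.124),('handle',(366,244),(191,166),.113),('pivot',(356,198),(178,217),.059)):
    print(nm,ray(c,u,v,z),ray(s,u2,v2,z))
sc=cv2.resize(s['pixels'][150:270,150:370],None,fx=3.6,fy=3.6,interpolation=cv2.INTER_CUBIC)
cv2.imwrite('pics/scc.png',cv2.cvtColor(sc,cv2.COLOR_RGB2BGR))
E
```

```text
reel 306.79473876953125 214.79473876953125 34.12309265136719 ((307.69696044921875, 215.63485717773438), (64.21475219726562, 65.41484832763672), 148.99627685546875) [ 0.56395533 -0.0163649   0.064     ]
reel 234.1629180908203 198.8370819091797 33.3226203918457 ((234.1460723876953, 199.2574005126953), (64.35848999023438, 65.03736877441406), 60.6096076965332) [0.61085411 0.17772667 0.064     ]
[array([0.531, 0.302]), array([0.744, 0.258]), array([ 0.634, -0.192]), array([ 0.424, -0.134])]
knob [0.5430457  0.03445383 0.124     ] [0.56280181 0.03446372 0.124     ]
handle [ 0.48332792 -0.15531094  0.113     ] [ 0.48980731 -0.15556442  0.113     ]
pivot [ 0.61038865 -0.1484613   0.059     ] [ 0.61602446 -0.14622413  0.059     ]
```

View pics/topc.png

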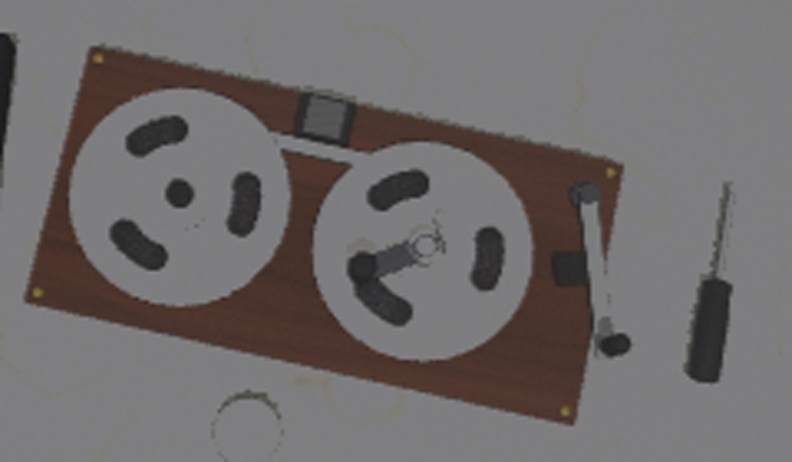

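View pics/scc.png

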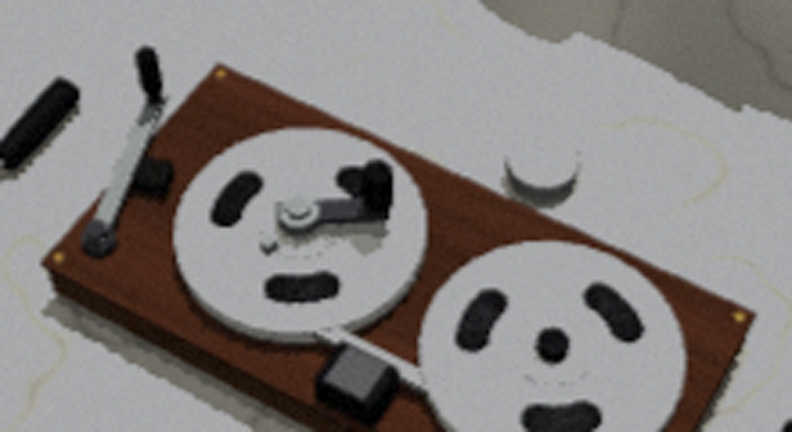

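The knob top is at about (289.7,220.9) in the top view and (254.7,198) in the scene view. The handle top is at (367.9,244.2) and (190.8,164.5), and the pivot at (357.3,198.5) and (177.8,214.5). The tin lies at about (255,270) in the top view, clear of the work.

```bash
python3 - <<'E'
from h import *
c=snap('top'); s=snap('scene')
for nm,a,b,z in (('knob',(289.7,220.9),(254.7,198),.124),('handle',(367.2,244),(190.8,165),.113),('pivot',(357.3,198.5),(177.8,214.5),.059),('spindle',(309.4,214.2),(150+300/3.6,150+212/3.6),.085)):
    p,q=ray(c,*a,z),ray(s,*b,z); print(nm,p.round(4),q.round(4))
    d=p-[.564,-.0164,z]; print('   from axis',np.hypot(*d[:2]),np.degrees(np.arctan2(d[1],d[0])))
o=ctrl.get_obs(); print(R.from_quat(np.array(o['eef_rot'])[[1,2,3,0]]).as_matrix().round(3))
E
```

```text
knob [0.5433 0.0352 0.124 ] [0.5494 0.037  0.124 ]
   from axis 0.0555890314267405 111.85320696529509
handle [ 0.4833 -0.1583  0.113 ] [ 0.4867 -0.1574  0.113 ]
   from axis 0.1632846576812852 -119.62919723754761
pivot [ 0.609  -0.1519  0.059 ] [ 0.609  -0.1498  0.059 ]
   from axis 0.1427732983374854 -71.6395010388096
spindle [ 0.5648 -0.0187  0.085 ] [ 0.569  -0.0133  0.085 ]
   from axis 0.002436558470569183 -71.06786624313217
[[-0.971  0.239 -0.   ]
 [ 0.239  0.971 -0.001]
 [ 0.    -0.001 -1.   ]]
```

Request:
{"name": "move_arm", "arguments": {
  "plan": [0.3,-0.4,0,0,0,0,0.9,-1.15,0,0,0,0,1.5,-1.9,0,0,0,0,2.2,-2.8,0,0,0,0,2.9,-3.7,0,0,0,0,3.6,-4.6,0,0,0,0,4.3,-5.5,0,0,0,0,5.0,-6.4,0,0,0,0,5.7,-7.3,0,0,0,0,6.4,-8.2,0,0,0,0],
  "grip": 50
}}

```text
time_s: 1.55
eef_pos: [0.4587, 0.1466, 0.2083]
eef_rot: [0.0, 0.121, 0.993, 0.0]
wrist_force: [0.2, 0.8, -0.2]
opening: 0.586
grasp_force: 0.0
```

Request:
{"name": "move_arm", "arguments": {
  "plan": [0.6,-0.75,0,0,0,0,1.1,-1.4,0,0,0,0,1.5,-1.9,0,0,0,0,1.7,-2.15,0,0,0,0,1.75,-2.25,0,0,0,0,1.75,-2.25,0,0,0,0]
}}

```text
time_s: 2.3
eef_pos: [0.5447, 0.0363, 0.2079]
eef_rot: [-0.0, 0.12, 0.993, 0.0]
wrist_force: [0.8, 0.1, -0.1]
opening: 0.587
grasp_force: 0.0
```

```bash
python3 - <<'E'
from h import *
c=snap('wrist','w1.png'); o=ctrl.get_obs(); print(c['origin'],c['attitude'],c['fx'],o['eef_pos'],o['wrist_force'],o['time_s'],o['q'])
E
```

```text
[0.47526199 0.05271073 0.37375337] [0.1121981  0.77929253 0.61025329 0.08778189] 314.1732070306458 [0.54460375 0.03662088 0.20792705] [ 0.16153394 -0.38076959 -0.51575151] 2.35 [-1.50552466e-01  1.16226359e-01  1.68036495e+00  2.65903741e-04
  1.34547851e+00 -1.48034966e+00]
```

View pics/w1.png

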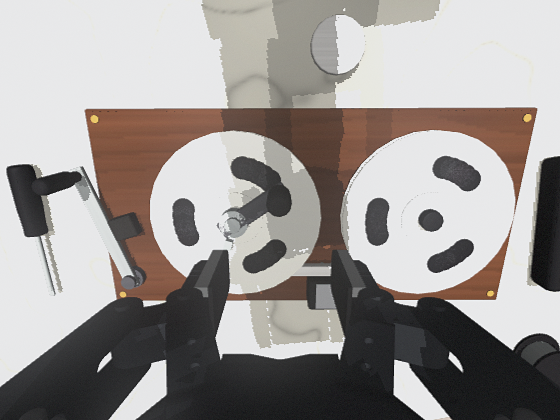

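The wrist view has the knob top at about (280,202), the spindle at about (234,221) and the reel around (235,208). The handle top is at about (44,186).

```bash
python3 - <<'E'
from h import *
c=snap('wrist')
for nm,a,z in (('knob',(280,203),.124),('spindle',(234,219),.087),('handle',(44,186),.113),('pivot',(132,277),.059)): print(nm,ray(c,*a,z).round(4))
g=cv2.cvtColor(c['pixels'],cv2.COLOR_RGB2GRAY); hsv=cv2.cvtColor(c['pixels'],cv2.COLOR_RGB2HSV)
# left/top arc of take-up rim: white region touching brown
w=((g>140)&(hsv[...,1]<70)).astype(np.uint8); w[:105]=0;w[:, :140]=0;w[:,330:]=0;w[255:]=0
w=cv2.morphologyEx(w,cv2.MORPH_OPEN,np.ones((5,5)))
k=max(cv2.findContours(w,0,cv2.CHAIN_APPROX_NONE)[0],key=cv2.contourArea)[:,0,:]
P=np.array([ray(c,*p,.064)[:2] for p in k if p[1]<210 and 145<p[0]<325])
A=np.c_[2*P,np.ones(len(P))]; b=(P**2).sum(1); s=np.linalg.lstsq(A,b,rcond=None)[0]; print('rim',s[:2],np.sqrt(s[2]+s[0]**2+s[1]**2),len(P))
E
```

```text
knob [0.5435 0.0363 0.124 ]
spindle [ 0.5586 -0.013   0.087 ]
handle [ 0.484  -0.1554  0.113 ]
pivot [ 0.6052 -0.1492  0.059 ]
rim [ 0.56399038 -0.01703986] 0.08759274338087653 232
```

Request:
{"name": "move_arm", "arguments": {
  "plan": [0,0,-0.3,0,0,0,0,0,-0.8,0,0,0,0,0,-1.3,0,0,0,0,0,-1.8,0,0,0,0,0,-2.15,0,0,0,0,0,-2.3,0,0,0,0,0,-2.35,0,0,0,0,0,-2.35,0,0,0]
}}

```text
time_s: 3.4
eef_pos: [0.5457, 0.0357, 0.0911]
eef_rot: [0.001, 0.121, 0.993, -0.0]
wrist_force: [0.2, -1.1, -0.1]
opening: 0.587
grasp_force: 0.0
```

Request:
{"name": "move_arm", "arguments": {
  "plan": [0,0,0,0,0,0,0,0,0,0,0,0,0,0,0,0,0,0,0,0,0,0,0,0,0,0,0,0,0,0,0,0,0,0,0,0],
  "grip": 15
}}

```text
time_s: 4.15
eef_pos: [0.546, 0.0356, 0.0914]
eef_rot: [0.001, 0.121, 0.993, -0.0]
wrist_force: [-0.6, -1.4, 5.3]
opening: 0.219
grasp_force: 58.7
```

```bash
python3 - <<'E'
from h import *
c=snap('wrist','w2.png'); o=ctrl.get_obs(); print(o['eef_pos'],o['wrist_force'],o['time_s'],o['opening'],o['grasp_force'])
E
```

```text
[0.54600522 0.03556194 0.09138185] [ 0.41752097 -0.70261331  6.30753744] 4.2 0.21641820936144246 58.66021513938904
```

View pics/w2.png

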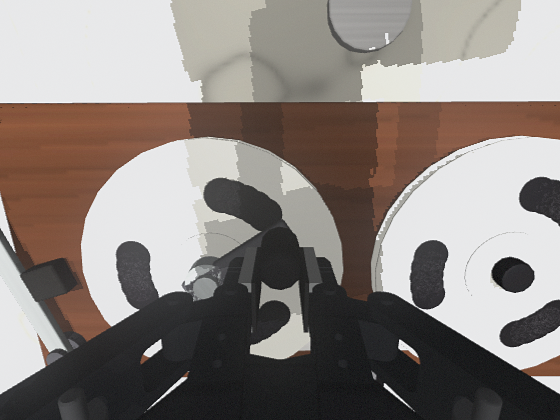

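The pads hold the knob, but its top at (283,243) may sit off-centre. I'll compare it with where the tool axis projects.

```bash
python3 - <<'E'
from h import *
c=snap('wrist'); o=ctrl.get_obs(); p=np.array(o['eef_pos']); Rt=R.from_quat(np.array(o['eef_rot'])[[1,2,3,0]]).as_matrix()
def proj(x):
    d=rot(c).T@(x-np.array(c['origin'])); return c['cx']+c['fx']*d[0]/d[2],c['cy']+c['fy']*d[1]/d[2]
for z in (.124,.11,.0915): print(z,np.round(proj(np.r_[p[:2],z])),[np.round(proj(np.r_[p[:2],z]+s*.011*Rt[:,0])) for s in (-1,1)])
print(ray(c,283,243,.124), Rt[:,0])
im=cv2.resize(c['pixels'][200:350,200:360],None,fx=3.7,fy=3.7,interpolation=cv2.INTER_CUBIC); im=cv2.convertScaleAbs(im,alpha=2.2)
cv2.imwrite('pics/w2c.png',im[...,::-1])
E
```

```text
0.124 [281. 272.] [array([281., 293.]), array([281., 251.])]
0.11 [281. 259.] [array([281., 278.]), array([281., 239.])]
0.0915 [281. 245.] [array([281., 262.]), array([281., 226.])]
[0.53173419 0.03983965 0.124     ] [-0.97090314  0.23946481 -0.00192169]
```

View pics/w2c.png

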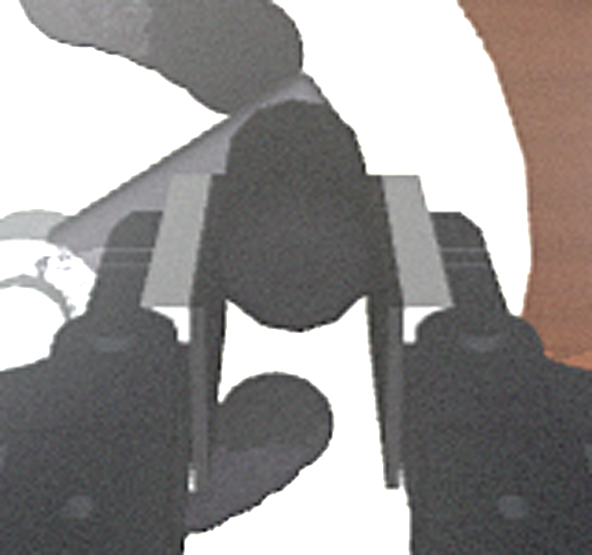

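The knob is centred in the pads to within about 2 mm. Next I compute the circle waypoints, with r = 55 mm, start angle 111° and clockwise travel.

```bash
cat > tab.py <<'E'
import sys,numpy as np
a0=float(sys.argv[1]); st=[float(x) for x in sys.argv[2].split(',')]
f=lambda a:1.1*np.array([np.cos(np.radians(a)),np.sin(np.radians(a))])
a=a0
for i,s in enumerate(st):
    a-=s; print(f'{a%360:.0f}: '+', '.join(f'{v:.2f}' for v in f(a)-f(a0)),end=' | ')
print()
E
python3 tab.py 111 4,8,12,15,15,15,15,15,15,15
python3 tab.py 342 15,15,15,15,15,15,15,15,15,15
python3 tab.py 192 15,15,15,15,15,15,15,15,15,15
```

```text
107: 0.07, 0.02 | 99: 0.22, 0.06 | 87: 0.45, 0.07 | 72: 0.73, 0.02 | 57: 0.99, -0.10 | 42: 1.21, -0.29 | 27: 1.37, -0.53 | 12: 1.47, -0.80 | 357: 1.49, -1.08 | 342: 1.44, -1.37 | 
327: -0.12, -0.26 | 312: -0.31, -0.48 | 297: -0.55, -0.64 | 282: -0.82, -0.74 | 267: -1.10, -0.76 | 252: -1.39, -0.71 | 237: -1.65, -0.58 | 222: -1.86, -0.40 | 207: -2.03, -0.16 | 192: -2.12, 0.11 | 
177: -0.02, 0.29 | 162: 0.03, 0.57 | 147: 0.15, 0.83 | 132: 0.34, 1.05 | 117: 0.58, 1.21 | 102: 0.85, 1.30 | 87: 1.13, 1.33 | 72: 1.42, 1.27 | 57: 1.68, 1.15 | 42: 1.89, 0.96 |
```

Request:
{"name": "move_arm", "arguments": {
  "plan": [0.07,0.02,0,0,0,0,0.22,0.06,0,0,0,0,0.45,0.07,0,0,0,0,0.73,0.02,0,0,0,0,0.99,-0.1,0,0,0,0]
}}

```text
time_s: 4.88
eef_pos: [0.5953, 0.0301, 0.0913]
eef_rot: [0.0, 0.12, 0.993, -0.001]
wrist_force: [-3.8, -4.7, 6.5]
opening: 0.22
grasp_force: 59.0
```

```bash
python3 - <<'E'
from bench import ctrl
o=ctrl.get_obs(); print(o['eef_pos'],o['wrist_force'],o['dq'],o['torque'])
E
python3 tab.py 57 15,15,15,15,15
```

```text
[0.59526767 0.03008212 0.09128167] [-3.77283819 -4.73059489  6.52468063] [-0.06365491  0.2015435  -0.26399806 -0.018052    0.08042322 -0.05918545] [-0.94025666  0.67903042  0.02779801]
42: 0.22, -0.19 | 27: 0.38, -0.42 | 12: 0.48, -0.69 | 357: 0.50, -0.98 | 342: 0.45, -1.26 |
```

Request:
{"name": "move_arm", "arguments": {
  "plan": [0.22,-0.19,0,0,0,0,0.38,-0.42,0,0,0,0,0.48,-0.69,0,0,0,0,0.5,-0.98,0,0,0,0,0.45,-1.26,0,0,0,0]
}}

```text
time_s: 5.5
eef_pos: [0.6178, -0.0324, 0.0913]
eef_rot: [0.001, 0.121, 0.993, 0.0]
wrist_force: [-1.2, 4.7, 6.1]
opening: 0.219
grasp_force: 59.0
```

Request:
{"name": "move_arm", "arguments": {
  "plan": [-0.12,-0.26,0,0,0,0,-0.31,-0.48,0,0,0,0,-0.55,-0.64,0,0,0,0,-0.82,-0.74,0,0,0,0,-1.1,-0.76,0,0,0,0]
}}

```text
time_s: 6.12
eef_pos: [0.5648, -0.0713, 0.0917]
eef_rot: [0.004, 0.121, 0.993, -0.0]
wrist_force: [9.0, -0.2, 0.3]
opening: 0.215
grasp_force: 58.7
```

```bash
for a in 267 192 117 42 ; do python3 tab.py $a 15,15,15,15,15; done
```

```text
252: -0.28, 0.05 | 237: -0.54, 0.18 | 222: -0.76, 0.36 | 207: -0.92, 0.60 | 192: -1.02, 0.87 | 
177: -0.02, 0.29 | 162: 0.03, 0.57 | 147: 0.15, 0.83 | 132: 0.34, 1.05 | 117: 0.58, 1.21 | 
102: 0.27, 0.10 | 87: 0.56, 0.12 | 72: 0.84, 0.07 | 57: 1.10, -0.06 | 42: 1.32, -0.24 | 
27: 0.16, -0.24 | 12: 0.26, -0.51 | 357: 0.28, -0.79 | 342: 0.23, -1.08 | 327: 0.11, -1.34 |
```

Request:
{"name": "move_arm", "arguments": {
  "plan": [-0.28,0.05,0,0,0,0,-0.54,0.18,0,0,0,0,-0.76,0.36,0,0,0,0,-0.92,0.6,0,0,0,0,-1.02,0.87,0,0,0,0]
}}

```text
time_s: 6.75
eef_pos: [0.5114, -0.0295, 0.0915]
eef_rot: [0.001, 0.121, 0.993, -0.002]
wrist_force: [1.2, -9.9, 4.9]
opening: 0.218
grasp_force: 59.4
```

Request:
{"name": "move_arm", "arguments": {
  "plan": [-0.02,0.29,0,0,0,0,0.03,0.57,0,0,0,0,0.15,0.83,0,0,0,0,0.34,1.05,0,0,0,0,0.58,1.21,0,0,0,0]
}}

```text
time_s: 7.38
eef_pos: [0.539, 0.0326, 0.0912]
eef_rot: [-0.001, 0.12, 0.993, -0.002]
wrist_force: [-6.9, -8.4, 11.5]
opening: 0.22
grasp_force: 60.2
```

Request:
{"name": "move_arm", "arguments": {
  "plan": [0.27,0.1,0,0,0,0,0.56,0.12,0,0,0,0,0.84,0.07,0,0,0,0,1.1,-0.06,0,0,0,0,1.32,-0.24,0,0,0,0]
}}

```text
time_s: 8.0
eef_pos: [0.6044, 0.0226, 0.091]
eef_rot: [-0.002, 0.12, 0.993, 0.0]
wrist_force: [-10.9, 2.6, 14.1]
opening: 0.216
grasp_force: 60.3
```

Request:
{"name": "move_arm", "arguments": {
  "plan": [0.16,-0.24,0,0,0,0,0.26,-0.51,0,0,0,0,0.28,-0.79,0,0,0,0,0.23,-1.08,0,0,0,0,0.11,-1.34,0,0,0,0]
}}

```text
time_s: 8.62
eef_pos: [0.613, -0.0434, 0.0914]
eef_rot: [0.001, 0.12, 0.993, 0.002]
wrist_force: [2.6, 8.3, 6.2]
opening: 0.218
grasp_force: 59.6
```

```bash
for a in 327 282 237 192 147 102 57 12 ; do python3 tab.py $a 15,15,15; done
```

```text
312: -0.19, -0.22 | 297: -0.42, -0.38 | 282: -0.69, -0.48 | 
267: -0.29, -0.02 | 252: -0.57, 0.03 | 237: -0.83, 0.15 | 
222: -0.22, 0.19 | 207: -0.38, 0.42 | 192: -0.48, 0.69 | 
177: -0.02, 0.29 | 162: 0.03, 0.57 | 147: 0.15, 0.83 | 
132: 0.19, 0.22 | 117: 0.42, 0.38 | 102: 0.69, 0.48 | 
87: 0.29, 0.02 | 72: 0.57, -0.03 | 57: 0.83, -0.15 | 
42: 0.22, -0.19 | 27: 0.38, -0.42 | 12: 0.48, -0.69 | 
357: 0.02, -0.29 | 342: -0.03, -0.57 | 327: -0.15, -0.83 |
```

Request:
{"name": "move_arm", "arguments": {
  "plan": [-0.19,-0.22,0,0,0,0,-0.42,-0.38,0,0,0,0,-0.69,-0.48,0,0,0,0]
}}

```text
time_s: 9.0
eef_pos: [0.5798, -0.0693, 0.0916]
eef_rot: [0.003, 0.121, 0.993, 0.0]
wrist_force: [8.4, 3.1, 1.2]
opening: 0.219
grasp_force: 59.2
```

Request:
{"name": "move_arm", "arguments": {
  "plan": [-0.29,-0.02,0,0,0,0,-0.57,0.03,0,0,0,0,-0.83,0.15,0,0,0,0]
}}

```text
time_s: 9.38
eef_pos: [0.538, -0.0642, 0.0917]
eef_rot: [0.003, 0.121, 0.993, -0.002]
wrist_force: [8.3, -5.9, -0.7]
opening: 0.219
grasp_force: 59.1
```

Request:
{"name": "move_arm", "arguments": {
  "plan": [-0.22,0.19,0,0,0,0,-0.38,0.42,0,0,0,0,-0.48,0.69,0,0,0,0]
}}

```text
time_s: 9.75
eef_pos: [0.5117, -0.0302, 0.0915]
eef_rot: [0.001, 0.121, 0.993, -0.003]
wrist_force: [-1.3, -10.2, 4.7]
opening: 0.22
grasp_force: 59.8
```

Request:
{"name": "move_arm", "arguments": {
  "plan": [-0.02,0.29,0,0,0,0,0.03,0.57,0,0,0,0,0.15,0.83,0,0,0,0]
}}

```text
time_s: 10.12
eef_pos: [0.5179, 0.0127, 0.0912]
eef_rot: [-0.001, 0.12, 0.993, -0.002]
wrist_force: [-5.7, -7.7, 10.7]
opening: 0.219
grasp_force: 60.3
```

Request:
{"name": "move_arm", "arguments": {
  "plan": [0.19,0.22,0,0,0,0,0.42,0.38,0,0,0,0,0.69,0.48,0,0,0,0]
}}

```text
time_s: 10.5
eef_pos: [0.5521, 0.0375, 0.0911]
eef_rot: [-0.002, 0.12, 0.993, -0.001]
wrist_force: [-8.7, -6.9, 12.5]
opening: 0.223
grasp_force: 60.5
```

Request:
{"name": "move_arm", "arguments": {
  "plan": [0.29,0.02,0,0,0,0,0.57,-0.03,0,0,0,0,0.83,-0.15,0,0,0,0]
}}

```text
time_s: 10.88
eef_pos: [0.5934, 0.0313, 0.0911]
eef_rot: [-0.002, 0.12, 0.993, -0.0]
wrist_force: [-11.0, 1.1, 14.9]
opening: 0.22
grasp_force: 60.6
```

Request:
{"name": "move_arm", "arguments": {
  "plan": [0.22,-0.19,0,0,0,0,0.38,-0.42,0,0,0,0,0.48,-0.69,0,0,0,0]
}}

```text
time_s: 11.25
eef_pos: [0.6183, -0.0016, 0.0912]
eef_rot: [-0.001, 0.12, 0.993, 0.002]
wrist_force: [-6.1, 8.7, 10.9]
opening: 0.218
grasp_force: 60.3
```

Request:
{"name": "move_arm", "arguments": {
  "plan": [0.02,-0.29,0,0,0,0,-0.03,-0.57,0,0,0,0,-0.15,-0.83,0,0,0,0]
}}

```text
time_s: 11.62
eef_pos: [0.612, -0.0452, 0.0913]
eef_rot: [0.001, 0.12, 0.993, 0.0]
wrist_force: [-1.9, 2.3, 7.8]
opening: 0.217
grasp_force: 60.0
```

The tangential load fell from about 9 N to 0.9 N, so the tail is out. I stop here and hold still.

Request:
{"name": "move_arm", "arguments": {
  "plan": [-0.01,-0.01,0,0,0,0,-0.01,-0.01,0,0,0,0,-0.01,-0.01,0,0,0,0]
}}

```text
time_s: 12.0
eef_pos: [0.6113, -0.046, 0.0914]
eef_rot: [0.0, 0.121, 0.993, -0.0]
wrist_force: [-1.0, -0.4, 6.3]
opening: 0.22
grasp_force: 60.1
```

Request:
{"name": "move_arm", "arguments": {
  "plan": [0,0,0,0,0,0,0,0,0,0,0,0,0,0,0,0,0,0,0,0,0,0,0,0,0,0,0.2,0,0,0,0,0,0.6,0,0,0,0,0,1.1,0,0,0,0,0,1.6,0,0,0,0,0,1.9,0,0,0,0,0,2.0,0,0,0],
  "grip": 45
}}

```text
time_s: 13.25
eef_pos: [0.6119, -0.0459, 0.1924]
eef_rot: [0.001, 0.121, 0.993, -0.0]
wrist_force: [0.2, -0.3, -0.0]
opening: 0.526
grasp_force: 0.0
```

Request:
{"name": "move_arm", "arguments": {
  "plan": [-0.2,-0.2,0,0,0,0,-0.6,-0.7,0,0,0,0,-1.1,-1.25,0,0,0,0,-1.6,-1.8,0,0,0,0,-2.1,-2.35,0,0,0,0,-2.5,-2.8,0,0,0,0,-2.7,-3.0,0,0,0,0,-2.75,-3.1,0,0,0,0,-2.75,-3.1,0,0,0,0],
  "grip": 0
}}

```text
time_s: 14.38
eef_pos: [0.4738, -0.2006, 0.1903]
eef_rot: [-0.0, 0.121, 0.993, 0.0]
wrist_force: [-0.1, 0.7, -0.2]
opening: 0.001
grasp_force: 0.0
```

```bash
python3 - <<'E'
from h import *
c=snap('wrist','w3.png'); o=ctrl.get_obs(); print(o['eef_pos'],o['wrist_force'],o['time_s'],o['opening'])
E
```

```text
[ 0.47400463 -0.2003147   0.19034659] [ 0.21715184  0.77789006 -0.13240595] 14.425 0.0021315744970445936
```

View pics/w3.png

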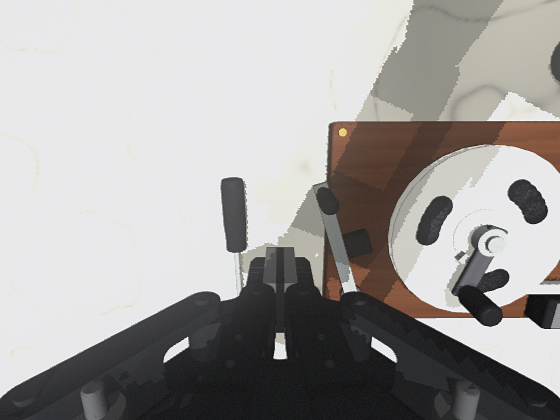

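The wrist view shows the fingers shut, to the -y side of the lever. The handle top is at about (329,203) and the pivot is hidden behind the finger. The screwdriver is at (233,215), low and to the side.

```bash
python3 - <<'E'
from h import *
c=snap('wrist')
print(ray(c,329,203,.113),ray(c,322,190,.062),ray(c,233,180,.026),ray(c,240,250,.02))
E
```

```text
[ 0.48058889 -0.16189155  0.113     ] [ 0.4821987 -0.1612452  0.062    ] [ 0.45814931 -0.24860271  0.026     ] [ 0.54061792 -0.26509894  0.02      ]
```

Request:
{"name": "move_arm", "arguments": {
  "plan": [0,0,-0.3,0,0,0,0,0,-0.8,0,0,0,0,0,-1.3,0,0,0,0,0,-1.7,0,0,0,0,0,-2.0,0,0,0,0,0,-2.1,0,0,0,0,0,-2.1,0,0,0]
}}

```text
time_s: 15.35
eef_pos: [0.4738, -0.2006, 0.0854]
eef_rot: [-0.0, 0.12, 0.993, 0.0]
wrist_force: [0.2, 0.2, -0.2]
opening: -0.004
grasp_force: 0.0
```

Request:
{"name": "move_arm", "arguments": {
  "plan": [0.02,0.04,0,0,0,0,0.04,0.1,0,0,0,0,0.06,0.18,0,0,0,0,0.08,0.26,0,0,0,0,0.1,0.34,0,0,0,0,0.11,0.42,0,0,0,0,0.12,0.5,0,0,0,0,0.12,0.58,0,0,0,0,0.12,0.66,0,0,0,0]
}}

```text
time_s: 16.48
eef_pos: [0.4795, -0.1675, 0.0854]
eef_rot: [-0.0, 0.121, 0.993, -0.0]
wrist_force: [-1.1, -0.6, 0.0]
opening: -0.005
grasp_force: 0.4
```

Request:
{"name": "move_arm", "arguments": {
  "plan": [0.0,0.07,0,0,0,0,0.01,0.14,0,0,0,0,0.01,0.21,0,0,0,0,0.02,0.28,0,0,0,0,0.02,0.34,0,0,0,0]
}}

```text
time_s: 17.1
eef_pos: [0.4808, -0.1505, 0.0855]
eef_rot: [0.0, 0.121, 0.993, -0.0]
wrist_force: [-0.2, -0.3, 0.4]
opening: 0.002
grasp_force: 0.3
```

Request:
{"name": "move_arm", "arguments": {
  "plan": [0.0,0.05,0,0,0,0,0.01,0.1,0,0,0,0,0.01,0.14,0,0,0,0]
}}

```text
time_s: 17.48
eef_pos: [0.4813, -0.1436, 0.0855]
eef_rot: [0.0, 0.121, 0.993, -0.0]
wrist_force: [-0.9, -1.6, 0.1]
opening: 0.0
grasp_force: 0.3
```

```bash
python3 - <<'E'
from h import *
c=snap('wrist','w4.png'); s=snap('scene')
a=cv2.resize(s['pixels'][140:260,150:300],None,fx=2.6,fy=2.6,interpolation=cv2.INTER_CUBIC)
b=cv2.resize(c['pixels'][150:400,250:560],(390,312))
cv2.imwrite('pics/m4.png',np.hstack([a,b])[...,::-1])
E
```

```text
(no output)
```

View pics/m4.png

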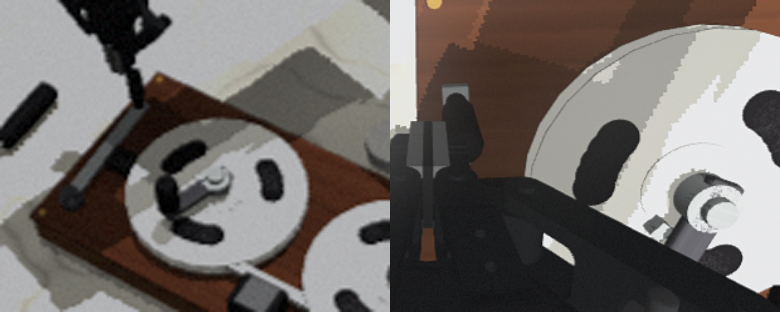

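The lever is following the fingers and its shoe is nearly at the rim. I continue in millimetre steps.

Request:
{"name": "move_arm", "arguments": {
  "plan": [0.0,0.02,0,0,0,0,0.0,0.04,0,0,0,0,0.01,0.06,0,0,0,0]
}}

```text
time_s: 17.95
eef_pos: [0.4815, -0.1407, 0.0855]
eef_rot: [-0.0, 0.121, 0.993, 0.0]
wrist_force: [-1.0, -0.8, -0.3]
opening: 0.003
grasp_force: 0.3
```

Request:
{"name": "move_arm", "arguments": {
  "plan": [0.0,0.02,0,0,0,0,0.0,0.04,0,0,0,0,0.01,0.06,0,0,0,0]
}}

```text
time_s: 18.32
eef_pos: [0.4821, -0.1376, 0.0854]
eef_rot: [-0.0, 0.121, 0.993, 0.0]
wrist_force: [-1.6, -0.7, 0.3]
opening: 0.001
grasp_force: 0.3
```

Request:
{"name": "move_arm", "arguments": {
  "plan": [0.0,0.02,0,0,0,0,0.0,0.04,0,0,0,0,0.01,0.06,0,0,0,0]
}}

```text
time_s: 18.7
eef_pos: [0.4825, -0.1353, 0.0855]
eef_rot: [-0.0, 0.121, 0.993, -0.001]
wrist_force: [-1.4, -5.6, -0.5]
opening: 0.002
grasp_force: 2.8
```

Request:
{"name": "move_arm", "arguments": {
  "plan": [0.0,0.01,0,0,0,0,0.0,0.02,0,0,0,0,0,0.02,0,0,0,0]
}}

```text
time_s: 19.08
eef_pos: [0.4825, -0.135, 0.0856]
eef_rot: [-0.0, 0.121, 0.993, -0.001]
wrist_force: [-1.7, -7.6, -1.4]
opening: 0.002
grasp_force: 3.5
```

The shoe is against a hard stop. Now I back off and rise clear.

Request:
{"name": "move_arm", "arguments": {
  "plan": [-0.02,-0.06,0,0,0,0,-0.08,-0.25,0,0,0,0,-0.15,-0.5,0,0,0,0,-0.2,-0.7,0.1,0,0,0,-0.2,-0.8,0.5,0,0,0,-0.2,-0.8,1.0,0,0,0,-0.2,-0.8,1.6,0,0,0,-0.2,-0.8,2.1,0,0,0,-0.2,-0.8,2.3,0,0,0,-0.2,-0.8,2.3,0,0,0]
}}

```text
time_s: 20.32
eef_pos: [0.4729, -0.1741, 0.2009]
eef_rot: [0.001, 0.121, 0.993, -0.0]
wrist_force: [-0.5, -0.0, -0.3]
opening: -0.001
grasp_force: 0.0
```

```bash
python3 - <<'E'
from h import *
c=snap('wrist'); s=snap('top'); o=ctrl.get_obs(); print(o['eef_pos'],o['wrist_force'],o['time_s'])
b=cv2.resize(c['pixels'][60:340,230:560],None,fx=2.1,fy=2.1,interpolation=cv2.INTER_CUBIC)
cv2.imwrite('pics/m5.png',b[...,::-1])
E
```

```text
[ 0.47205984 -0.17349394  0.19940862] [ 0.83693809 -0.02188521  0.18338976] 20.425
```

View pics/m5.png

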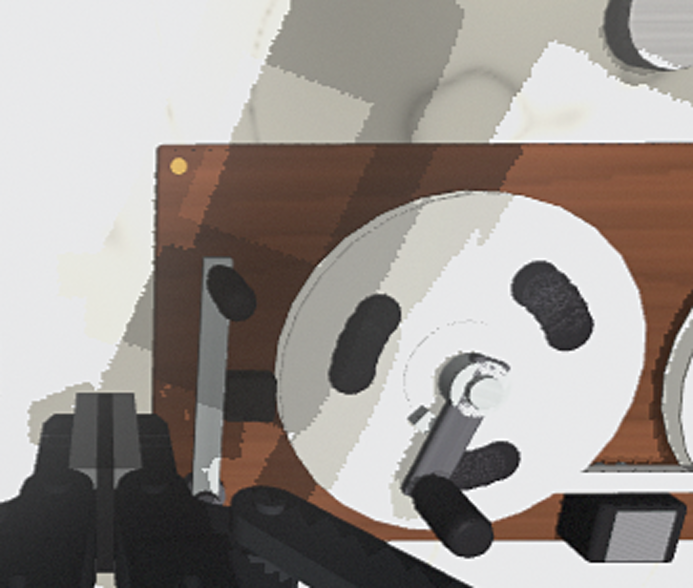

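The picture shows the shoe at about (250,395) touching the reel's rim at about (278,395). The arm is clear of everything and the crank is where I left it, so I'm handing in.

```bash
python3 -c "
from bench import ctrl
print(ctrl.hand_in())"
```

```text
the job is handed in; nothing more can be done
None
```

I wound the tape until the load at the knob fell from about 9 N to 1 N and stopped there, within 45° of the drop. I then swung the brake until its shoe met the take-up reel's rim, backed the arm clear and handed the job in at about 20 s; no verdict came back.

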